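Serve the truffle from the cake hood

ROBOT

A 6-joint arm with a two-finger parallel gripper is mounted at the origin on the work surface. World frame = base frame: x ahead of the robot, y to its left, z up, the work surface at z = 0. Lengths are in m, angles in rad, forces in N, time in s.
With the tool pointing down it reaches from about 0.3 to 0.875 m from the base axis. Payload 6.4 kg.
Tool frame: the origin (TCP) lies midway between the tips of the shut fingers; the grasp point (between the pads) lies 19 mm behind it; x points along the fingers, y is the direction in which the jaws open and shut, and the axes are right-handed (so a half turn about x gives the same grasp; the last joint's range is limited). The gripper opens to 85 mm and grips with 20 to 120 N. Pads are 22 mm wide; open, the fingers measure 114 mm over their backs; the gripper's body (76 mm by 85 mm) begins 54 mm behind the grasp point. The pads swing forward as they close: fully open they stand 13 mm farther back than shut.
Start: joints at [-1.411, 0.181, 1.607, -0, 1.354, -0.206], TCP at [0.206, -0.537, 0.195] pointing down, gripper open.
Joint ranges: [-2.99, 2.99], [-0.89, 2.07], [0.3, 2.58], [-1.14, 4.28], [0, 2.63], [-3.12, 3.12]. Speed limits (rad/s): [2.57, 2.57, 3.01, 3.14, 3.14, 3.14].

INTERFACE

Orientations are given as a unit quaternion [w, x, y, z].
In Python, from bench import ctrl gives the robot as it stands.
- The arm moves only by the tool step_arm, never from a script. Its argument "motion" is a list of rows, each a list of 7 numbers: the shift along the tool's x, y, z in mm, then the turn, a rotation vector about the tool's x, y, z in degrees, then the closure in counts, from 0 (fully open) to 255 (shut). In form: [[tx, ty, tz, rx, ry, rz, hand], ...]. A call has 1 to 10 rows; each row is the pose to reach, as a shift and turn from the pose commanded when the call began, along the tool's axes at that moment; what a row does not reach only later rows make up. A row lasts 1/8 s, in which the tool goes at most 62.5 mm and 10.7 degrees, less where a joint would pass 70% of its speed; a pose out of reach is approached as far as the arm can. A call with a gripper value outside its range is refused whole. The fingers move at their own pace and stop on an object; the grip force is fixed at half the most. Time passes only in rows, so rows that repeat a pose let the fingers close. It gives the time, the measured TCP pose, the force and the opening at its end, in the units of the state.
- ctrl.get_obs(): the state, without advancing time (a new reading comes with each control period).
- ctrl.camera(name): name is "scene" or "top"; returns (picture, depth): 420x560x3 uint8, red, green, blue; 420x560 float32, m along the optical axis (not along the pixel's ray), 0 where there is no reading.
- ctrl.camera_info(name): a dict with "fx", "fy", "cx", "cy" (pixels), "dist_coeffs" ([k1, k2, p1, p2, k3] as OpenCV has them; the pictures are not rectified), "T" (4x4, takes a point from camera to world coordinates). Camera axes: x right, y down, z forward; pixel columns grow to the right and rows downward; lengths in m; the calibration is good to about 2 mm. A picture is of the moment at which its call begins. camera_info takes no time and is no camera call.
- ctrl.hand_in(): hands the job in, once; it reports no verdict.
The state is a dict: "time_s": time; "q": joint angles; "dq": joint speeds; "joint_efforts": joint torques, N m; "eef_pos": TCP position; "eef_rot": TCP orientation; "wrist_force": force on the tool from outside, world axes, zero at the start; "torque": the same for the moment, N m; "opening": opening from 0.0 (shut) to 1.0 (fully open).
Only numpy, scipy, OpenCV 4.12 (cv2) and the standard library are available. Lean on these libraries where they do the work, as an engineer would, in place of code of your own. Each camera call takes 0.05 s, during which the arm holds its last target. There are 200 camera calls.

TASK

Lift the clear front sash of the cake hood by its wooden handle all the way up and leave it up. Then take the long-handled dish by its handle, draw it out with the round truffle on it, raise it at least 12 cm above the table in front of the hood and turn it a quarter turn so that its handle points sideways, parallel to the front of the hood, towards the side on which the white mug stands. Keep the dish level and the truffle resting in its middle without touching the truffle, leave everything else where it is, and finish holding the dish still in the gripper like that.

Things in the scene. Friction and masses are not known exactly. Their poses are not given: they have to be found in the camera images.
- hood: Low clear-plastic cake hood with dark wooden edges, fixed, 288 mm wide, 182 mm deep, roof at 148 mm, no floor; a small cake on a foot is fixed inside, back left. Origin: on the table, middle of its front plane; x points into the hood (roughly away from the robot), y to the left along its front. Two wooden guide posts 16 mm wide, 200 mm high, at y = +-136 mm.
- sash (a joint): Height of the sliding front sash above its lowest position, m, 0 to 0.08 (hard stop). Needs about 10 N to raise; stays where it is left. Clear pane 250 mm wide, 8 mm thick, its middle 6 mm in front of the hood's origin plane; at 0 its lower edge is 32 mm above the table; its top bar ends 118 mm above the lower edge.
- sash_grip (a point): Grip point on the sash's wooden handle: an upright block on the middle of the sash's top bar, 14 mm thick (hood's x), 60 mm wide (hood's y), from 27 mm below this point to 15 mm above it, free on both sides; the hood's roof is 29 mm or more below this point. It moves with the sash.
- dish: Shallow white round dish, 94 mm across, 20 mm high, on the table in the hood; dark wooden handle along its -x, out under the sash towards the robot. Origin: underside, centre of the round dish; z up. Inside: a cone rising at 0.2 rad from 7 mm high at the centre, with a 5 mm lip. Weighs 0.11 to 0.17 kg with handle; balance point about 13 mm from the centre towards the handle.
- dish_grip (a point): Grip point on the dish's handle, 130 mm along -x from the dish's centre, 14.5 mm above its underside, at mid height of the handle: a straight bar 14 mm wide (dish's y), 18 mm high, from 5.5 to 23.5 mm above the underside, from 47 to 164 mm from the centre. At the start 70 to 90 mm in front of the hood's front plane.
- truffle_center (a point): Centre of the truffle, a loose hard dark-brown ball 34 mm in diameter, about 24 g, resting in the middle of the dish (its top about 41 mm above the table, so it cannot pass under the lowered sash).
- mug: White mug, 84 mm across, 85 mm high, with an ear, standing to the left or right of the hood, 230 to 290 mm from the hood's middle along its front. Origin: centre of its underside. Leave it alone; it only shows the side.
- jar: Glass jar, 90 mm across, 100 mm high, with a steel lid, standing on the other side of the hood. Origin: underside. Bystander.
- coffee: Amber glass jar, 84 mm across, 160 mm high, at the far left of the table. Origin: underside. Bystander.
- creamer: White creamer, 52 mm across, 62 mm high, at the left, nearer the robot than the hood. Origin: underside. Bystander.
- bowl: Small white bowl, 84 mm across, 32 mm high, in front of the hood to the right of the dish's handle. Origin: underside. Bystander.
- spoon: Steel spoon, 150 mm long, lying in front of the hood to the left of the dish's handle, about 20 mm high at most. Origin: underside, middle. Bystander.
- sticks: Glass, 66 mm across, 85 mm high, with black sticks up to 130 mm high, at the right of the table. Origin: underside. Bystander.
There are look-alikes about, which are no part of the job. There is more than one size of the dish; the one meant has the size given above.

How it is judged:
On the way, in this order (a step that is already met when the one before it is completed fails the run):
1. the sash is raised (within 10 mm of its stop) while the dish still stands inside the hood (value of joint sash above 0.07 m and x of dish in the frame of hood above 0.02 m and height (world z) of dish below 0.01 m), for 0.2 s.
2. the dish is out in front of the hood and lifted in the gripper, the truffle in its middle (x of dish in the frame of hood below -0.045 m and height (world z) of dish above 0.07 m and horizontal distance between truffle_center and dish below 0.015 m and contact force between the fingers and dish above 1 N), for 0.2 s.
At the end, for the whole second after the job is handed in: Sash 65 mm or more up; gripper alone holds the dish still, over 100 mm up, centre over 45 mm in front of the hood, level within 0.12 rad, handle parallel to the front within 0.17 rad, to the mug's side; truffle within 12 mm of the middle; bystanders within 30 mm of their places (value of joint sash above 0.065 m and height (world z) of dish above 0.1 m and x of dish in the frame of hood below -0.045 m and angle between the x axis of dish and the y axis of hood, either way round below 0.17 rad and x of mug in the frame of dish below -0.03 m and angle between dish's own z axis and vertical below 0.12 rad and horizontal distance between truffle_center and dish below 0.012 m and distance between truffle_center and dish below 0.032 m and linear speed of dish below 0.03 m/s and linear speed of truffle below 0.05 m/s and contact force between the fingers and dish above 1 N and contact force between dish and mug below 0.1 N and contact force between dish and jar below 0.1 N and contact force between dish and coffee below 0.1 N and contact force between dish and creamer below 0.1 N and contact force between dish and bowl below 0.1 N and contact force between dish and spoon below 0.1 N and contact force between dish and sticks below 0.1 N and distance of each of mug, jar, coffee, creamer, bowl, spoon, sticks from where it was at the start of the episode below 0.03 m); the arm keeps its last pose, push and grip.
It fails at once if the truffle rolls more than 25 mm from the middle of the dish (horizontal distance between truffle_center and dish above 0.025 m).
It fails at once if the dish is tilted more than 0.25 rad (angle between dish's own z axis and vertical above 0.25 rad).
It fails at once if the fingers touch the truffle (contact force between the fingers and truffle above 0.3 N).
It fails at once if a bystander is moved by more than 40 mm (distance of any of mug, jar, coffee, creamer, bowl, spoon, sticks from where it was at the start of the episode above 0.04 m).
It also fails if it takes over 64 s, if anything falls off the work surface, if the arm or the gripper's body presses on something with over 40 N, if the wrist force passes 120 N, or if a joint passes its speed limit or range.

## Working session

There is one attempt and no reset: what is moved stays moved. The work goes in short steps, Python scripts to look and compute and a tool call to move; the robot and the scene stay as the last step left them, time stands still between calls to the robot, and variables do not carry over. Pictures are saved under pics/ and viewed, about 8 in all and at most 12, crops included, and the job is handed in when it is done.

Besides the shell and the picture viewer there is one more tool, called after ">>>" as a command line: name --pt "numbers of a row" for each row, then --argument value for the rest. step_arm: Moves the arm, as the interface text tells. Its arguments: {"type":"object","properties":{"motion":{"type":"array","items":{"type":"array","items":{"type":"number"}}}},"required":["motion"]}

```bash
ls; mkdir -p pics; cat > h.py <<'E'
import numpy as np, cv2
from bench import ctrl
def cam(n):
    rgb,d=ctrl.camera(n); i=ctrl.camera_info(n)
    K=np.array([[i['fx'],0,i['cx']],[0,i['fy'],i['cy']],[0,0,1.]]); return rgb,d,K,np.array(i['dist_coeffs']),np.array(i['T'])
def ray(px,K,D,T):
    u=cv2.undistortPoints(np.array(px,float).reshape(-1,1,2),K,D).reshape(-1,2)
    r=np.c_[u,np.ones(len(u))]; return T[:3,3],r@T[:3,:3].T
def onplane(px,z,K,D,T):
    o,r=ray(px,K,D,T); return o+r*((z-o[2])/r[:,2])[:,None]
def bydepth(px,d,K,D,T):
    o,r=ray(px,K,D,T); return o+r*np.array([d[int(p[1]),int(p[0])] for p in px])[:,None]
E
python3 - <<'E'
from h import *
for n in ("scene","top"):
    rgb,d,K,D,T=cam(n); cv2.imwrite(f"pics/{n}0.png",rgb[:,:,::-1]); np.savez(f"{n}0.npz",rgb=rgb,d=d,K=K,D=D,T=T); print(n,K[0,0],D,T.round(3))
print(ctrl.get_obs())
E
```

```text
pics
scene 478.693449137707 [-0.10883485  0.          0.          0.          0.        ] [[-9.450e-01 -2.200e-01  2.410e-01  2.020e-01]
 [-3.260e-01  6.350e-01 -7.000e-01  1.000e+00]
 [ 1.000e-03 -7.400e-01 -6.720e-01  1.107e+00]
 [ 0.000e+00  0.000e+00  0.000e+00  1.000e+00]]
top 469.3746243052592 [0.02041121 0.         0.         0.         0.        ] [[-3.200e-02 -9.760e-01  2.140e-01  1.820e-01]
 [-9.990e-01  3.300e-02 -3.000e-03 -1.000e-03]
 [-4.000e-03 -2.140e-01 -9.770e-01  1.834e+00]
 [ 0.000e+00  0.000e+00  0.000e+00  1.000e+00]]
{'time_s': 0.1, 'q': array([-1.41133514e+00,  1.81481330e-01,  1.60791381e+00,  4.91226571e-05,
        1.35380078e+00, -2.06285824e-01]), 'dq': array([-0.0008559 , -0.0019076 , -0.00262326, -0.00014352,  0.00016167,
        0.00123069]), 'joint_efforts': array([ 1.80986149e-06, -4.45875227e+01, -3.52239239e+01, -1.47700225e-04,
        4.13517613e-03,  3.63298614e-05]), 'eef_pos': array([ 0.20559729, -0.53639291,  0.19386329]), 'eef_rot': array([ 0.12802153,  0.69534659,  0.1291541 , -0.69528615]), 'wrist_force': array([-0.26274507,  0.1009789 ,  1.01167209]), 'torque': array([ 0.04399201, -0.00138138, -0.01784293]), 'opening': 0.9981117675602413}
```

View pics/scene0.png

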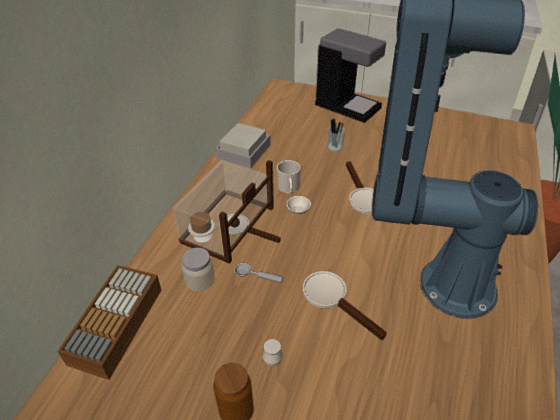

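View pics/top0.png

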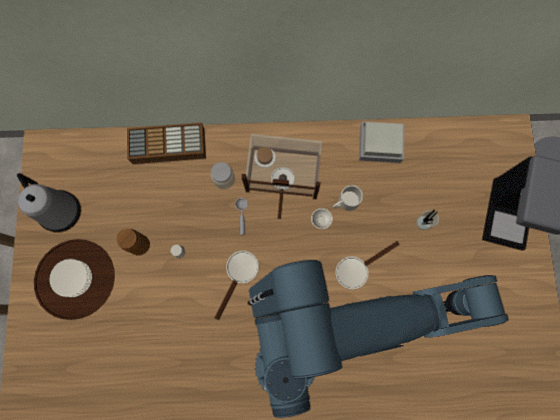

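The mug (350,197 in top) is to the right of the hood, and the jar is to the left. The dish handle runs from about (281,190) to (280,218), and the sash handle is at (281,181). I'll measure from enlarged crops.

```bash
python3 - <<'E'
from h import *
for n,(a,b,c,e) in {"top":(225,120,365,230),"scene":(170,155,330,275)}.items():
    z=np.load(n+"0.npz"); rgb,d,K,D,T=[z[k] for k in("rgb","d","K","D","T")]
    cv2.imwrite(f"pics/{n}c.png",cv2.resize(rgb[b:e,a:c,::-1],None,fx=5,fy=5,interpolation=cv2.INTER_CUBIC))
    dark=(rgb.max(2)<75)&(rgb[:,:,0]>rgb[:,:,2]+8)
    v,u=np.nonzero(dark[b:e,a:c]); px=np.c_[u+a,v+b]; P=bydepth(px,d,K,D,T); ok=d[px[:,1],px[:,0]]>0
    P=P[ok]
    for lo,hi in((.008,.035),(.035,.12),(.12,.155),(.155,.17),(.17,.23)):
        m=(P[:,2]>lo)&(P[:,2]<hi); Q=P[m]
        if len(Q)>3: print(n,lo,hi,len(Q),Q.min(0).round(3),Q.max(0).round(3),Q.mean(0).round(3))
E
```

```text
top 0.008 0.035 80 [ 0.56  -0.348  0.011] [0.792 0.134 0.032] [ 0.617 -0.01   0.023]
top 0.035 0.12 175 [ 0.584 -0.29   0.035] [0.683 0.136 0.119] [ 0.657 -0.015  0.064]
top 0.12 0.155 156 [ 0.634 -0.144  0.122] [0.808 0.137 0.155] [ 0.681 -0.003  0.147]
top 0.155 0.17 40 [ 0.634 -0.142  0.155] [0.687 0.134 0.168] [0.662 0.019 0.159]
top 0.17 0.23 135 [ 0.634 -0.144  0.17 ] [0.689 0.136 0.211] [ 0.659 -0.004  0.191]
scene 0.008 0.035 324 [ 0.524 -0.341  0.008] [0.861 0.141 0.035] [0.671 0.042 0.018]
scene 0.035 0.12 450 [ 0.636 -0.282  0.035] [0.839 0.215 0.12 ] [0.666 0.02  0.067]
scene 0.12 0.155 363 [ 0.636 -0.143  0.12 ] [0.758 0.142 0.155] [0.673 0.023 0.143]
scene 0.155 0.17 98 [ 0.636 -0.144  0.155] [0.692 0.142 0.169] [0.66  0.01  0.162]
scene 0.17 0.23 261 [ 0.634 -0.145  0.17 ] [0.692 0.143 0.204] [0.661 0.011 0.187]
```

View pics/topc.png

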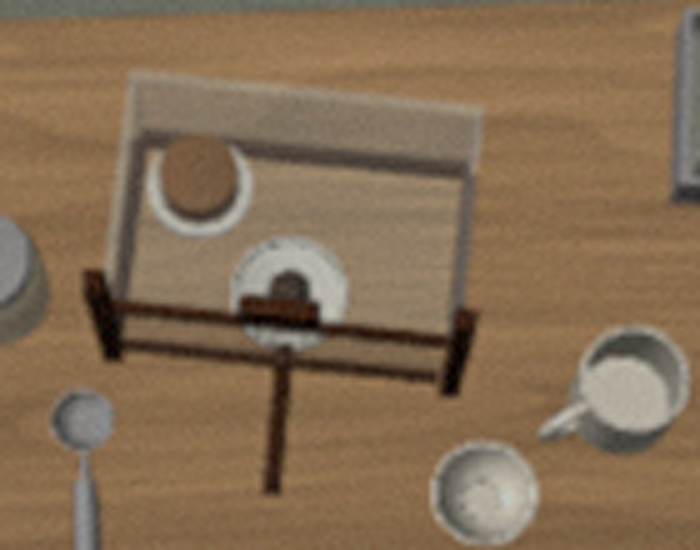

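View pics/scenec.png

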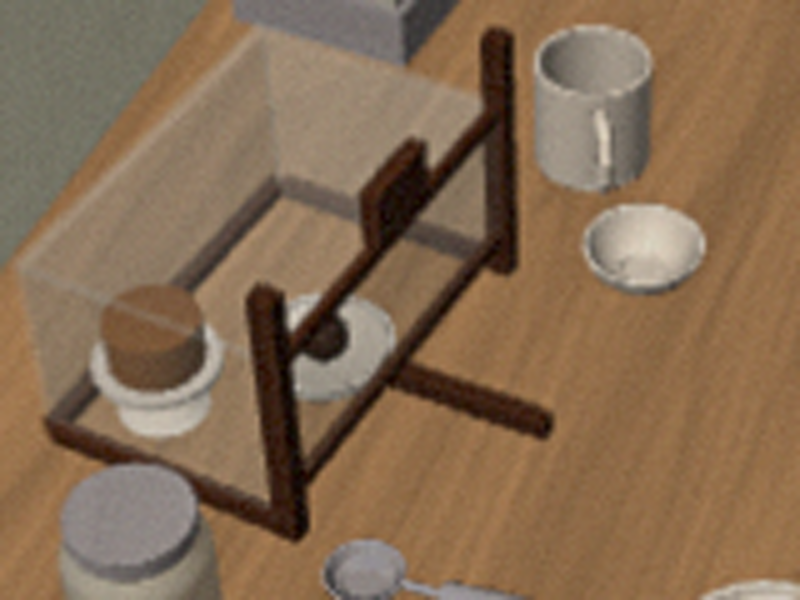

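The top crop shows the sash handle above the truffle, the dish handle running to (272,490), slightly yawed to the hood, and the bowl at (485,490). The scene crop confirms this layout. Next I'll fit positions.

```bash
python3 - <<'E'
from h import *
from scipy.spatial.transform import Rotation as R
for n,(a,b,c,e) in {"top":(225,120,365,230),"scene":(170,155,330,275)}.items():
    z=np.load(n+"0.npz"); rgb,d,K,D,T=[z[k] for k in("rgb","d","K","D","T")]
    dark=(rgb.max(2)<75)&(rgb[:,:,0]>rgb[:,:,2]+8)
    v,u=np.nonzero(dark[b:e,a:c]); px=np.c_[u+a,v+b]; P=bydepth(px,d,K,D,T)
    def show(t,m):
        Q=P[m]; print(n,t,len(Q),'med',np.median(Q,0).round(4),'lo',np.percentile(Q,5,axis=0).round(3),'hi',np.percentile(Q,95,axis=0).round(3)); return Q
    up=P[:,2]>.1
    l=show('postL',(P[:,1]>.12)&(P[:,1]<.16)&(P[:,2]>.16)&(P[:,0]<.71)); r=show('postR',(P[:,1]<-.12)&(P[:,1]>-.16)&(P[:,2]>.16))
    dl=np.median(l,0)-np.median(r,0); print('yaw of hood y axis off world y, deg',np.degrees(np.arctan2(-dl[0],dl[1])), 'mid',((np.median(l,0)+np.median(r,0))/2).round(4))
    show('sashgrip',(abs(P[:,1])<.06)&(P[:,2]>.155)&(P[:,2]<.22))
    # handle: dark pixels cast on top plane z=.0235
    H=onplane(px,.0235,K,D,T); m=(H[:,0]<.635)&(H[:,0]>.5)&(abs(H[:,1])<.06)&(P[:,2]<.04); Q=H[m]
    vx,vy,x0,y0=cv2.fitLine(Q[:,:2].astype(np.float32),cv2.DIST_L2,0,.01,.01).ravel()
    print(n,'handle',len(Q),'line',x0,y0,'yaw',np.degrees(np.arctan(vy/vx)),'xmin',Q[:,0].min(),'y at .575',y0+(.575-x0)*vy/vx)
    # dish whites
    hsv=cv2.cvtColor(rgb,cv2.COLOR_RGB2HSV); w=(hsv[:,:,1]<60)&(hsv[:,:,2]>125)
    v,u=np.nonzero(w[b:e,a:c]); px2=np.c_[u+a,v+b]; W=onplane(px2,.018,K,D,T); m=(abs(W[:,1])<.08)&(W[:,0]>.66)&(W[:,0]<.8); 
    W=W[m]; print('dish white',len(W),W.mean(0).round(3),np.percentile(W,2,axis=0).round(3),np.percentile(W,98,axis=0).round(3))
o=ctrl.get_obs(); print(R.from_quat(o['eef_rot'],scalar_first=True).as_matrix().round(3))
E
```

```text
top postL 30 med [0.6792 0.1293 0.1954] lo [0.673 0.123 0.164] hi [0.689 0.135 0.206]
top postR 28 med [ 0.6404 -0.1364  0.1966] lo [ 0.635 -0.143  0.173] hi [ 0.652 -0.13   0.202]
yaw of hood y axis off world y, deg -8.309495161237983 mid [ 0.6598 -0.0035  0.196 ]
top sashgrip 94 med [ 0.6576 -0.0062  0.1901] lo [ 0.651 -0.032  0.158] hi [0.666 0.027 0.198]
top handle 50 line 0.59573555 0.0015205239 yaw -6.59392 xmin 0.5597860905254497 y at .575 0.003917481
dish white 321 [ 0.745 -0.004  0.018] [ 0.683 -0.058  0.018] [0.794 0.076 0.018]
scene postL 90 med [0.6798 0.1372 0.1839] lo [0.674 0.129 0.164] hi [0.689 0.141 0.203]
scene postR 72 med [ 0.6422 -0.1331  0.1838] lo [ 0.636 -0.142  0.163] hi [ 0.652 -0.128  0.203]
yaw of hood y axis off world y, deg -7.916062850633742 mid [0.661  0.002  0.1838]
scene sashgrip 176 med [0.6573 0.0075 0.1802] lo [ 0.651 -0.026  0.158] hi [0.668 0.027 0.196]
scene handle 120 line 0.5952241 0.010206124 yaw -7.820455 xmin 0.5569175195025976 y at .575 0.012983836
dish white 333 [0.733 0.004 0.018] [ 0.684 -0.056  0.018] [0.797 0.077 0.018]
[[-0.     0.358 -0.934]
 [ 0.002 -0.934 -0.358]
 [-1.    -0.002 -0.   ]]
```

>>> step_arm --pt "-50 0 0 0 0 0 0" --pt "-90 -40 -60 -8 0 0 0" --pt "-90 -70 -120 -18 0 0 0" --pt "-90 -100 -180 -28 0 0 0" --pt "-90 -130 -235 -38 0 0 0" --pt "-90 -160 -290 -48 0 0 0" --pt "-90 -190 -345 -58 0 0 0" --pt "-90 -220 -400 -61 0 0 0" --pt "-90 -250 -455 -61 0 0 0" --pt "-90 -280 -510 -61 0 0 0"

```text
time_s: 1.35
eef_pos: [0.5647, -0.1124, 0.2844]
eef_rot: [-0.464, -0.534, -0.464, 0.534]
wrist_force: [0.2, -0.2, 0.4]
opening: 1.0
```

```bash
cat > go.py <<'E'
# shift in tool axes (mm) to world target, and rx (deg) for world yaw of tool y
import sys; from h import *
from scipy.spatial.transform import Rotation as R
o=ctrl.get_obs(); M=R.from_quat(o['eef_rot'],scalar_first=True).as_matrix(); t=np.array(list(map(float,sys.argv[1:4])))
print('t',o['time_s'],'pos',o['eef_pos'].round(4),'F',o['wrist_force'].round(1),'open',round(o['opening'],3)); print(M.round(3))
a=np.degrees(np.arctan2(M[1,1],M[0,1])); print('shift',(M.T@(t-o['eef_pos'])*1000).round(1),'yaw',a.round(2),'rx',(a-float(sys.argv[4])).round(2),'q',o['q'].round(2))
E
python3 go.py .6575 0 .285 -8.1
```

```text
t 1.35 pos [ 0.5647 -0.1124  0.2844] F [ 0.2 -0.2  0.4] open 1.0
[[-0.    0.99 -0.14]
 [-0.   -0.14 -0.99]
 [-1.   -0.    0.  ]]
shift [  -0.7   76.2 -124.3] yaw -8.04 rx 0.06 q [-0.4   0.12  1.49 -0.    1.53 -0.26]
```

>>> step_arm --pt "0 40 -60 0 0 0 0" --pt "0 76 -110 0 0 0 0" --pt "0 76 -124 0 0 0 0" --pt "0 76 -124 0 0 0 0" --pt "40 76 -124 0 0 0 0" --pt "70 76 -124 0 0 0 0" --pt "70 76 -124 0 0 0 0"

```text
time_s: 2.22
eef_pos: [0.6536, -0.0035, 0.2119]
eef_rot: [-0.462, -0.533, -0.465, 0.536]
wrist_force: [0.0, -1.5, -0.2]
opening: 0.998
```

```bash
python3 go.py .6575 0 .161 -8.1; python3 - <<'E'
from h import *
rgb,d,K,D,T=cam("scene"); cv2.imwrite("pics/s1.png",cv2.resize(rgb[120:280,160:340,::-1],None,fx=4,fy=3.7,interpolation=cv2.INTER_CUBIC))
E
```

```text
t 2.225 pos [ 0.6536 -0.0035  0.2119] F [ 0.  -1.5 -0.2] open 0.998
[[-0.006  0.99  -0.142]
 [ 0.001 -0.142 -0.99 ]
 [-1.    -0.006  0.   ]]
shift [50.9  3.6 -4.1] yaw -8.15 rx -0.05 q [-0.19  0.35  1.37 -0.    1.43 -0.04]
```

View pics/s1.png

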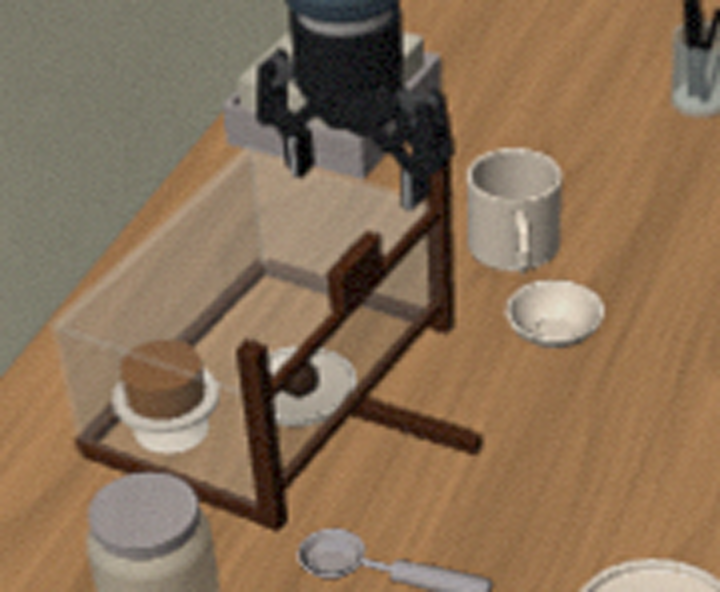

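The fingers (300,150 and 415,190) straddle the sash handle (355,270) from above, so I'll descend and close.

>>> step_arm --pt "20 2 -2 0 0 0 0" --pt "40 4 -4 0 0 0 0" --pt "50 4 -4 0 0 0 0" --pt "50 4 -4 0 0 0 80" --pt "50 4 -4 0 0 0 160" --pt "50 4 -4 0 0 0 255" --pt "50 4 -4 0 0 0 255" --pt "50 4 -4 0 0 0 255" --pt "50 4 -4 0 0 0 255" --pt "50 4 -4 0 0 0 255"

```text
time_s: 3.52
eef_pos: [0.6609, 0.0013, 0.1647]
eef_rot: [0.464, 0.534, 0.464, -0.534]
wrist_force: [-0.1, -0.1, 0.6]
opening: -0.002
```

```bash
python3 go.py .6575 0 .161 -8.1
```

```text
t 3.525 pos [0.6609 0.0013 0.1647] F [-0.1 -0.1  0.6] open -0.002
[[ 0.    0.99 -0.14]
 [ 0.   -0.14 -0.99]
 [-1.    0.   -0.  ]]
shift [ 3.7 -3.2  1.8] yaw -8.04 rx 0.06 q [-0.18  0.39  1.4   0.    1.35 -0.04]
```

```bash
python3 - <<'E'
from h import *
ims=[]
for n,(x,y,w,h) in {"scene":(190,130,110,120),"top":(235,120,110,120)}.items():
    rgb,d,K,D,T=cam(n); ims.append(cv2.resize(rgb[y:y+h,x:x+w,::-1],None,fx=3.6,fy=3.6,interpolation=cv2.INTER_CUBIC))
cv2.imwrite("pics/s2.png",np.hstack(ims))
E
```

```text
(no output)
```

View pics/s2.png

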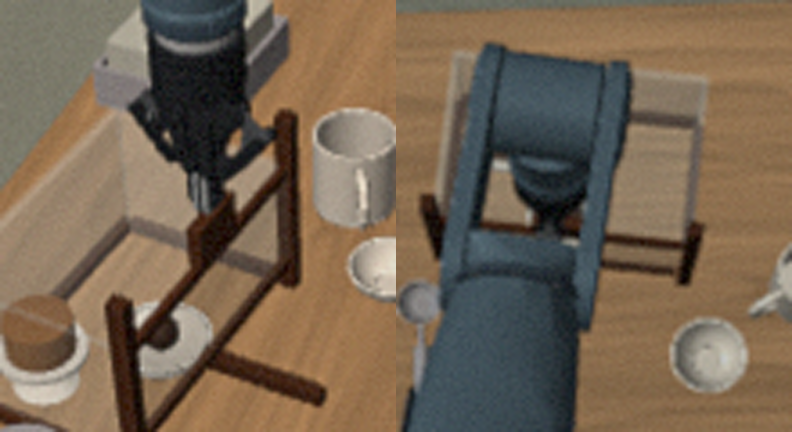

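```bash
python3 - <<'E'
from h import *
rgb,d,K,D,T=cam("scene"); C=np.linalg.inv(T)
o=ctrl.get_obs()
def pr(p): return cv2.projectPoints(np.array(p,float).reshape(-1,3),cv2.Rodrigues(C[:3,:3])[0],C[:3,3],K,D)[0].reshape(-1,2).round(1)
print('crop coords', (pr([o['eef_pos'],[.6575,0,.192],[.6575,0,.15]])-[190,130])*3.6)
z=np.load("scene0.npz")
dark=(rgb.max(2)<75)&(rgb[:,:,0]>rgb[:,:,2]+14)
v,u=np.nonzero(dark); P=bydepth(np.c_[u,v],d,K,D,T); 
m=(abs(P[:,1])<.05)&(P[:,2]>.155)&(P[:,0]>.6)&(P[:,2]<.215); Q=P[m]; L=np.c_[Q@[.99,-.141,0],Q@[.141,.99,0],Q[:,2]]
print(len(L),np.percentile(L,[2,10,50,90,98],axis=0).round(4)); print('tcp',o['eef_pos']@[.99,-.141,0],o['eef_pos']@[.141,.99,0])
print('zmax of col',[(round(float(h),3),L[abs(L[:,1]-h)<.006][:,2].max().round(4) if (abs(L[:,1]-h)<.006).any() else None) for h in np.linspace(.06,.13,8)])
# finger tips: grey/dark non brown near TCP
v,u=np.mgrid[165:200,230:265].reshape(2,-1); P=bydepth(np.c_[u,v],d,K,D,T)
m=(abs(P[:,1]-o['eef_pos'][1])<.05)&(abs(P[:,0]-o['eef_pos'][0])<.05)&(P[:,2]>.14)
A=np.c_[u,v,P@[.99,-.141,0],P@[.141,.99,0],P[:,2],rgb[v,u,0],rgb[v,u,2]][m]
for r in A[::7]: print(r.round(3))
E
```

```text
crop coords [[209.52 238.68]
 [212.4  213.48]
 [214.56 251.64]]
150 [[0.6455 0.064  0.156 ]
 [0.6475 0.0694 0.1591]
 [0.6493 0.1001 0.1768]
 [0.6561 0.1189 0.1939]
 [0.6609 0.1219 0.1967]]
tcp 0.6540326400049997 0.09447830742702917
zmax of col [(0.06, np.float64(0.1914)), (0.07, np.float64(0.1967)), (0.08, np.float64(0.2141)), (0.09, np.float64(0.2141)), (0.1, np.float64(0.1954)), (0.11, np.float64(0.1953)), (0.12, np.float64(0.1953)), (0.13, None)]
[2.30e+02 1.65e+02 7.01e-01 1.07e-01 2.75e-01 2.80e+01 3.10e+01]
[2.37e+02 1.65e+02 6.88e-01 9.10e-02 2.68e-01 2.30e+01 2.10e+01]
[2.44e+02 1.65e+02 6.48e-01 1.16e-01 2.99e-01 2.70e+01 3.20e+01]
[2.51e+02 1.65e+02 6.32e-01 1.04e-01 2.97e-01 2.70e+01 3.50e+01]
[2.58e+02 1.65e+02 6.12e-01 9.90e-02 3.00e-01 6.00e+01 5.70e+01]
[2.33e+02 1.66e+02 6.90e-01 1.08e-01 2.76e-01 2.00e+01 2.30e+01]
[2.40e+02 1.66e+02 6.63e-01 1.13e-01 2.88e-01 2.40e+01 2.30e+01]
[2.47e+02 1.66e+02 6.38e-01 1.16e-01 2.99e-01 5.00e+00 1.50e+01]
[2.54e+02 1.66e+02 6.21e-01 1.05e-01 2.98e-01 4.20e+01 2.90e+01]
[2.32e+02 1.67e+02 6.94e-01 1.08e-01 2.71e-01 2.50e+01 3.10e+
[... 4893 characters left out ...]
e+02 6.89e-01 9.20e-02 1.50e-01 1.13e+02 8.90e+01]
[2.46e+02 1.96e+02 6.47e-01 1.17e-01 1.86e-01 3.60e+01 1.60e+01]
[2.53e+02 1.96e+02 6.51e-01 7.20e-02 1.50e-01 2.50e+01 5.00e+00]
[2.39e+02 1.97e+02 6.88e-01 9.40e-02 1.48e-01 1.12e+02 9.20e+01]
[2.46e+02 1.97e+02 6.49e-01 1.15e-01 1.80e-01 2.70e+01 0.00e+00]
[2.53e+02 1.97e+02 6.51e-01 7.20e-02 1.45e-01 4.80e+01 2.80e+01]
[2.39e+02 1.98e+02 6.83e-01 1.02e-01 1.52e-01 1.16e+02 8.80e+01]
[2.46e+02 1.98e+02 6.48e-01 1.16e-01 1.77e-01 2.90e+01 0.00e+00]
[2.53e+02 1.98e+02 6.52e-01 7.10e-02 1.40e-01 8.60e+01 5.70e+01]
[2.38e+02 1.99e+02 6.85e-01 1.04e-01 1.49e-01 1.50e+02 9.70e+01]
[2.45e+02 1.99e+02 6.49e-01 1.20e-01 1.76e-01 5.40e+01 1.80e+01]
```

>>> step_arm --pt "-5 0 0 0 0 0 255" --pt "-12 0 0 0 0 0 255" --pt "-20 0 0 0 0 0 255" --pt "-20 0 0 0 0 0 255"

```text
time_s: 4.18
eef_pos: [0.6616, 0.0012, 0.1862]
eef_rot: [0.464, 0.534, 0.463, -0.533]
wrist_force: [0.4, -0.4, 0.4]
opening: 0.001
```

```bash
python3 - <<'E'
from h import *
o=ctrl.get_obs(); print(o['eef_pos'],o['wrist_force'],o['opening'])
ims=[]
for n,(x,y,w,h) in {"scene":(215,140,70,80)}.items():
    rgb,d,K,D,T=cam(n); C=np.linalg.inv(T); im=cv2.resize(rgb[y:y+h,x:x+w,::-1],None,fx=7,fy=7,interpolation=cv2.INTER_CUBIC)
    p=cv2.projectPoints(o['eef_pos'].reshape(1,3),cv2.Rodrigues(C[:3,:3])[0],C[:3,3],K,D)[0].ravel(); print(p)
    cv2.circle(im,tuple(((p-[x,y]+.5)*7).astype(int)),4,(0,255,0),1); ims.append(im)
cv2.imwrite("pics/s3.png",np.hstack(ims))
E
```

```text
[0.66164583 0.0011707  0.18615665] [ 0.3526453  -0.37927851  0.44944048] 0.0007147127657030978
[247.62124608 190.74629827]
```

View pics/s3.png

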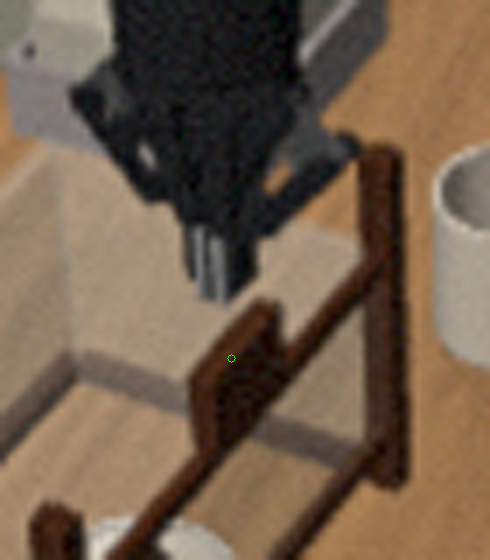

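The shut fingertips (218,298 in the crop) show well above the reported TCP (green), so the gripper is hovering over the handle. I'll measure the actual tip from depth.

```bash
python3 - <<'E'
from h import *
o=ctrl.get_obs(); e=o['eef_pos']; print(e)
for n in("scene","top"):
    rgb,d,K,D,T=cam(n); v,u=np.mgrid[0:420,0:560].reshape(2,-1)
    P=bydepth(np.c_[u,v],d,K,D,T); L=(P-e)@np.array([[.99,-.141,0],[.141,.99,0],[0,0,1]]).T
    m=(abs(L[:,0])<.03)&(abs(L[:,1])<.03)&(L[:,2]>-.02)&(L[:,2]<.08)&(P[:,2]>.15)
    for a in np.arange(-.02,.08,.01):
        k=m&(L[:,2]>a)&(L[:,2]<=a+.01)
        if k.any(): print(n,round(a,3),k.sum(),L[k].min(0).round(3),L[k].max(0).round(3),rgb[v[k],u[k]].mean(0).round())
import json
try:
  from scipy.optimize import least_squares
except Exception: pass
print(o['q'], [k for k in dir(ctrl) if not k.startswith('_')])
E
```

```text
[0.66126677 0.00123427 0.18545403]
scene -0.02 38 [-0.008 -0.03  -0.02 ] [ 0.006  0.028 -0.01 ] [41. 22. 15.]
scene -0.01 34 [-0.008 -0.03  -0.01 ] [ 0.006  0.027 -0.   ] [42. 24. 14.]
scene 0.0 63 [-0.009 -0.029  0.   ] [0.008 0.028 0.01 ] [67. 41. 27.]
scene 0.01 15 [-0.006 -0.024  0.01 ] [0.003 0.022 0.015] [73. 42. 26.]
scene 0.03 1 [-0.006  0.004  0.04 ] [-0.006  0.004  0.04 ] [54. 54. 54.]
scene 0.04 19 [-0.013 -0.002  0.041] [0.008 0.014 0.05 ] [77. 76. 73.]
scene 0.05 28 [-0.014 -0.003  0.05 ] [0.013 0.015 0.06 ] [60. 61. 60.]
scene 0.06 26 [-0.015 -0.003  0.061] [0.015 0.014 0.07 ] [60. 58. 57.]
scene 0.07 22 [-0.016  0.006  0.07 ] [0.014 0.016 0.079] [59. 59. 57.]
top -0.02 4 [-0.007 -0.023 -0.019] [-0.006 -0.008 -0.012] [30. 26. 22.]
top -0.01 5 [-0.008 -0.023 -0.01 ] [-0.005  0.025 -0.002] [34. 27. 24.]
top 0.0 24 [-0.008 -0.025  0.001] [0.007 0.026 0.01 ] [66. 49. 40.]
top 0.01 5 [-0.003 -0.022  0.01 ] [ 0.004 -0.011  0.016] [63. 35. 21.]
top 0.04 2 [-0.007 -0.009  0.042] [-0.005 -0.005  0.048] [36. 32. 29.]
[-1.77244865e-01  3.75599826e-01  1.38308956e+00  2.39104527e-05
  1.38158187e+00 -3.68966493e-02] ['MotionError', 'camera', 'camera_info', 'get_obs', 'hand_in']
```

The fingers end about 40 mm behind the reported TCP along the tool axis, and they are centred sideways. I'll allow for that: open, go down 62 mm, close.

>>> step_arm --pt "0 0 0 0 0 0 0" --pt "0 0 0 0 0 0 0" --pt "0 0 0 0 0 0 0" --pt "0 0 0 0 0 0 0" --pt "20 0 0 0 0 0 0" --pt "40 0 0 0 0 0 0" --pt "55 0 0 0 0 0 0" --pt "62 0 0 0 0 0 0" --pt "62 0 0 0 0 0 0" --pt "62 0 0 0 0 0 0"

```text
time_s: 5.58
eef_pos: [0.6615, 0.0012, 0.1235]
eef_rot: [0.464, 0.534, 0.463, -0.533]
wrist_force: [0.6, 0.9, 0.4]
opening: 1.004
```

```bash
cat > tip.py <<'E'
from h import *
import sys
from scipy.spatial.transform import Rotation as R
o=ctrl.get_obs(); e=o['eef_pos']; M=R.from_quat(o['eef_rot'],scalar_first=True).as_matrix(); print(e.round(4),o['wrist_force'].round(1),o['opening'])
rgb,d,K,D,T=cam("scene"); v,u=np.mgrid[0:420,0:560].reshape(2,-1)
P=bydepth(np.c_[u,v],d,K,D,T); L=(P-e)@M
g=(np.ptp(rgb.astype(int),axis=2)<14).ravel()
m=g&(abs(L[:,1])<.065)&(abs(L[:,2])<.02)&(P[:,2]>e[2]+float(sys.argv[1]))&(L[:,0]>-.075)
for s in(-1,1):
    k=m&(np.sign(L[:,1])==s); 
    if k.sum()>3: print('finger',s,k.sum(),'x tip',np.sort(L[k][:,0])[-4:].round(3),'y',np.percentile(L[k][:,1],[3,50,97]).round(3),'z',np.percentile(L[k][:,2],[3,97]).round(3))
E
python3 tip.py .01
```

```text
[0.6615 0.0012 0.1235] [0.6 0.9 0.4] 1.0038688336267247
finger -1 31 x tip [-0.055 -0.052 -0.052 -0.023] y [-0.057 -0.049 -0.005] z [-0.015  0.012]
finger 1 30 x tip [-0.056 -0.055 -0.053 -0.052] y [0.042 0.045 0.054] z [-0.013  0.006]
```

>>> step_arm --pt "0 0 0 0 0 0 255" --pt "0 0 0 0 0 0 255" --pt "0 0 0 0 0 0 255" --pt "0 0 0 0 0 0 255" --pt "0 0 0 0 0 0 255" --pt "0 0 0 0 0 0 255"

```text
time_s: 6.38
eef_pos: [0.662, 0.0012, 0.123]
eef_rot: [0.464, 0.534, 0.463, -0.533]
wrist_force: [5.8, 0.5, -1.0]
opening: 0.156
```

>>> step_arm --pt "-4 0 0 0 0 0 255" --pt "-12 0 0 0 0 0 255" --pt "-24 0 0 0 0 0 255" --pt "-36 0 0 0 0 0 255" --pt "-48 0 0 0 0 0 255" --pt "-60 0 0 0 0 0 255" --pt "-70 0 0 0 0 0 255" --pt "-77 0 0 0 0 0 255" --pt "-80 0 0 0 0 0 255" --pt "-80 0 0 0 0 0 255"

```text
time_s: 7.62
eef_pos: [0.6619, 0.0012, 0.2015]
eef_rot: [0.464, 0.534, 0.463, -0.533]
wrist_force: [9.4, -0.7, -6.8]
opening: 0.154
```

```bash
python3 - <<'E'
from h import *
o=ctrl.get_obs(); print(o['eef_pos'],o['wrist_force'],o['opening'])
rgb,d,K,D,T=cam("scene"); dark=(rgb.max(2)<75)&(rgb[:,:,0]>rgb[:,:,2]+14)
v,u=np.nonzero(dark); P=bydepth(np.c_[u,v],d,K,D,T); L=np.c_[P@[.99,-.141,0],P@[.141,.99,0],P[:,2]]
m=(abs(L[:,1]-.093)<.035)&(L[:,0]>.63)&(L[:,0]<.675)&(P[:,2]>.1); print(m.sum(),np.percentile(P[m][:,2],[2,50,98]))
E
```

```text
[0.66192317 0.00116185 0.20150869] [ 9.43266578 -0.71195233 -6.8057847 ] 0.15420863108535338
140 [0.11653445 0.23697573 0.27469452]
```

The sash is up about 79 mm. Release, rise, back off and turn the wrist.

>>> step_arm --pt "0 0 0 0 0 0 0" --pt "0 0 0 0 0 0 0" --pt "0 0 0 0 0 0 0" --pt "0 0 0 0 0 0 0" --pt "-10 0 0 0 0 0 0" --pt "-30 0 0 0 0 0 0" --pt "-60 0 0 0 0 0 0" --pt "-70 0 0 0 0 0 0" --pt "-70 -60 0 0 0 0 0" --pt "-70 -120 0 9 0 0 0"

```text
time_s: 8.93
eef_pos: [0.5408, 0.0181, 0.2721]
eef_rot: [-0.419, -0.569, -0.42, 0.57]
wrist_force: [-0.4, 0.2, 1.6]
opening: 0.996
```

>>> step_arm --pt "0 -20 0 10 0 0 0" --pt "0 -20 0 20 0 0 0" --pt "0 -20 0 30 0 0 0" --pt "0 -20 0 40 0 0 0" --pt "0 -20 0 50 0 0 0" --pt "0 -20 0 60 0 0 0" --pt "0 -20 0 70 0 0 0" --pt "30 -20 0 80 0 0 0" --pt "60 -20 0 80 0 0 0" --pt "60 -20 0 80 0 0 0"

```text
time_s: 10.18
eef_pos: [0.5211, 0.0243, 0.2106]
eef_rot: [0.044, -0.704, 0.043, 0.708]
wrist_force: [-0.1, 1.2, -0.4]
opening: 0.999
```

```bash
python3 go.py .592 .0035 .1 -97.5; python3 - <<'E'
from h import *
ims=[]
for n,(a,b,c,e) in {"scene":(180,120,310,270)}.items():
    rgb,d,K,D,T=cam(n); np.savez("s4.npz",rgb=rgb,d=d)
    cv2.imwrite("pics/s4.png",cv2.resize(rgb[b:e,a:c,::-1],None,fx=4,fy=4,interpolation=cv2.INTER_CUBIC))
E
```

```text
t 10.175 pos [0.5211 0.0243 0.2106] F [-0.1  1.2 -0.4] open 0.999
[[-0.005 -0.122 -0.992]
 [ 0.001 -0.992  0.122]
 [-1.    -0.     0.005]]
shift [110.2  12.  -73.5] yaw -97.03 rx 0.47 q [-0.18  0.05  1.72 -0.    1.38  1.51]
```

View pics/s4.png

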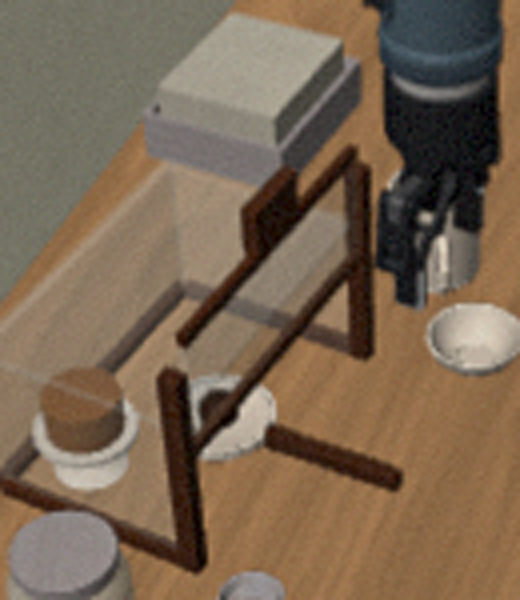

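The sash stays up, and the dish and truffle are undisturbed. Move over the dish handle and go part of the way down.

>>> step_arm --pt "0 7 -30 0 0 0 0" --pt "0 13 -60 0 0 0 0" --pt "0 13 -69 0 0 0 0" --pt "40 13 -69 0 0 0 0" --pt "80 13 -69 0 0 0 0" --pt "120 13 -69 0 0 0 0" --pt "150 13 -69 0 0 0 0" --pt "180 13 -69 0 0 0 0" --pt "195 13 -69 0 0 0 0" --pt "195 13 -69 0 0 0 0"

```text
time_s: 11.48
eef_pos: [0.5893, 0.0029, 0.0175]
eef_rot: [0.043, -0.705, 0.043, 0.706]
wrist_force: [-0.2, 0.5, 0.0]
opening: 0.998
```

```bash
python3 tip.py .035;python3 go.py .588 .003 -.036 -97.2; python3 - <<'E'
from h import *
rgb,d,K,D,T=cam("scene")
a,b,c,e=200,150,300,250
cv2.imwrite("pics/s5.png",cv2.resize(rgb[b:e,a:c,::-1],None,fx=6,fy=6,interpolation=cv2.INTER_CUBIC))
E
```

```text
[0.5893 0.0029 0.0175] [-0.2  0.5  0. ] 0.9977477312545889
finger -1 30 x tip [-0.056 -0.055 -0.055 -0.052] y [-0.059 -0.055 -0.045] z [-0.007  0.01 ]
finger 1 27 x tip [-0.056 -0.056 -0.056 -0.051] y [0.038 0.041 0.046] z [-0.009  0.009]
t 11.525 pos [0.5902 0.0026 0.0185] F [-0.3  0.3  0.6] open 0.998
[[ 0.001 -0.122 -0.992]
 [-0.    -0.992  0.122]
 [-1.     0.    -0.001]]
shift [54.5 -0.1  2.3] yaw -97.03 rx 0.17 q [-0.2   0.43  1.69  0.    1.03  1.5 ]
```

View pics/s5.png

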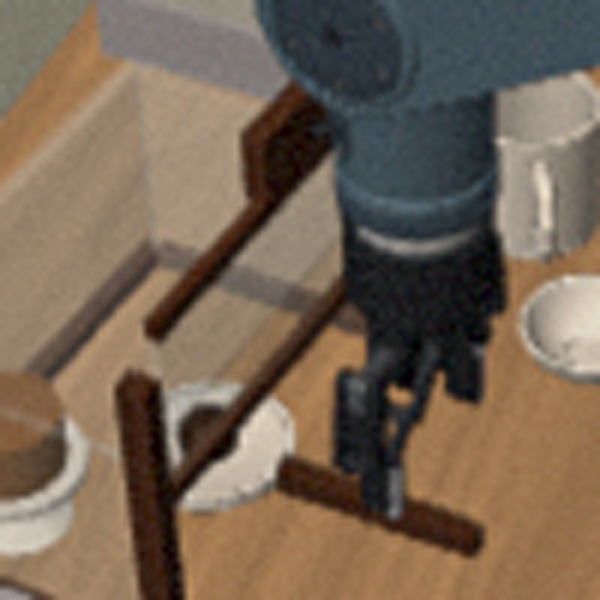

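The fingers straddle the dish handle, with the near finger at (385,500). Descend in steps, a few mm further back from the sash.

>>> step_arm --pt "10 0 5 0 0 0 0" --pt "25 0 5 0 0 0 0" --pt "40 0 5 0 0 0 0" --pt "50 0 5 0 0 0 0" --pt "54 0 5 0 0 0 0" --pt "54 0 5 0 0 0 0"

```text
time_s: 12.32
eef_pos: [0.5847, 0.0032, -0.0367]
eef_rot: [0.043, -0.706, 0.043, 0.706]
wrist_force: [-0.6, -0.0, -0.4]
opening: 0.995
```

>>> step_arm --pt "0 0 0 0 0 0 100" --pt "0 0 0 0 0 0 150" --pt "0 0 0 0 0 0 180" --pt "0 0 0 0 0 0 200" --pt "0 0 0 0 0 0 220" --pt "0 0 0 0 0 0 255" --pt "0 0 0 0 0 0 255" --pt "0 0 0 0 0 0 255"

```text
time_s: 13.32
eef_pos: [0.5849, 0.0032, -0.0361]
eef_rot: [-0.043, 0.706, -0.043, -0.706]
wrist_force: [-0.4, 0.7, 4.7]
opening: 0.151
```

```bash
python3 go.py .584 .003 -.036 -97.2; python3 - <<'E'
from h import *
rgb,d,K,D,T=cam("scene")
a,b,c,e=200,150,300,250
cv2.imwrite("pics/s6.png",cv2.resize(rgb[b:e,a:c,::-1],None,fx=6,fy=6,interpolation=cv2.INTER_CUBIC))
E
```

```text
t 13.325 pos [ 0.5849  0.0032 -0.0361] F [-0.4  0.7  4.7] open 0.151
[[ 0.    -0.123 -0.992]
 [-0.    -0.992  0.123]
 [-1.     0.    -0.   ]]
shift [-0.1  0.3  0.9] yaw -97.04 rx 0.16 q [-0.2   0.51  1.71 -0.    0.93  1.5 ]
```

View pics/s6.png

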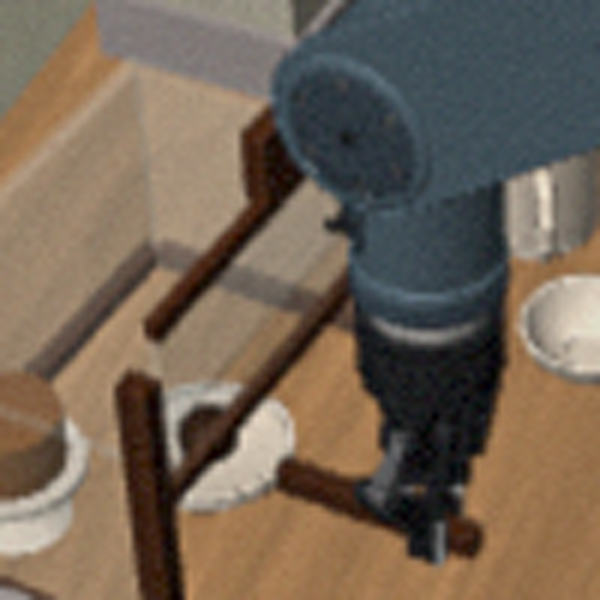

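Gripped (opening 0.151). Now a gentle lift of 15 mm.

>>> step_arm --pt "-1 0 0 0 0 0 255" --pt "-3 0 0 0 0 0 255" --pt "-6 0 0 0 0 0 255" --pt "-9 0 0 0 0 0 255" --pt "-12 0 0 0 0 0 255" --pt "-14 0 0 0 0 0 255" --pt "-15 0 0 0 0 0 255" --pt "-15 0 0 0 0 0 255"

```text
time_s: 14.38
eef_pos: [0.5849, 0.0032, -0.0212]
eef_rot: [-0.043, 0.706, -0.043, -0.706]
wrist_force: [-0.2, 0.8, -2.0]
opening: 0.147
```

```bash
cat > dish.py <<'E'
from h import *
import sys
z0,cx,cy=map(float,sys.argv[1:4])
o=ctrl.get_obs(); print(o['time_s'],o['eef_pos'].round(4),o['wrist_force'].round(1),round(o['opening'],3))
for n in("scene","top"):
    rgb,d,K,D,T=cam(n); hsv=cv2.cvtColor(rgb,cv2.COLOR_RGB2HSV); v,u=np.mgrid[0:420,0:560].reshape(2,-1); P=bydepth(np.c_[u,v],d,K,D,T)
    near=(np.hypot(P[:,0]-cx,P[:,1]-cy)<.07)&(abs(P[:,2]-z0)<.06)
    w=near&((hsv[:,:,1]<60)&(hsv[:,:,2]>115)).ravel(); b=near&((rgb.max(2)<95)).ravel()&(np.hypot(P[:,0]-cx,P[:,1]-cy)<.035)
    if w.sum()>20:
        Q=P[w]; c,A=Q.mean(0),None; A=np.linalg.lstsq(np.c_[Q[:,:2]-c[:2],np.ones(len(Q))],Q[:,2],rcond=None)[0]
        (ex,ey),r=cv2.minEnclosingCircle(Q[:,:2].astype(np.float32)); print(n,'dish',w.sum(),'circle',round(ex,4),round(ey,4),round(r,4),'z',np.percentile(Q[:,2],[5,50,95]).round(4),'slopes',A[:2].round(3))
    if b.sum()>3: print(n,'ball',b.sum(),P[b].mean(0).round(4),'zmax',P[b][:,2].max().round(4))
E
python3 dish.py .03 .721 -.015
```

```text
14.375 [ 0.5849  0.0032 -0.0212] [-0.2  0.8 -2. ] 0.147
scene dish 128 circle 0.7059 -0.009 0.0435 z [0.0244 0.0297 0.0365] slopes [-0.249  0.052]
```

>>> step_arm --pt "-1 0 1 0 0 0 255" --pt "-2 0 3 0 0 0 255" --pt "-3 0 6 0 0 0 255" --pt "-5 0 11 0 0 0 255" --pt "-7 0 18 0 0 0 255" --pt "-9 0 25 0 0 0 255" --pt "-10 0 32 0 0 0 255" --pt "-10 0 39 0 0 0 255" --pt "-10 0 46 0 0 0 255" --pt "-10 0 53 0 0 0 255"

```text
time_s: 15.72
eef_pos: [0.5317, 0.0098, -0.0114]
eef_rot: [0.043, -0.706, 0.043, 0.706]
wrist_force: [-1.0, -0.1, -1.6]
opening: 0.152
```

>>> step_arm --pt "0 0 7 0 0 0 255" --pt "0 0 14 0 0 0 255" --pt "0 0 21 0 0 0 255" --pt "0 0 28 0 0 0 255" --pt "0 0 35 0 0 0 255" --pt "0 0 42 0 0 0 255" --pt "0 0 49 0 0 0 255" --pt "0 0 56 0 0 0 255" --pt "0 0 63 0 0 0 255" --pt "0 0 70 0 0 0 255"

```text
time_s: 16.98
eef_pos: [0.4623, 0.0183, -0.0113]
eef_rot: [-0.043, 0.706, -0.043, -0.706]
wrist_force: [-0.3, 0.2, -0.6]
opening: 0.155
```

>>> step_arm --pt "0 0 7 0 0 0 255" --pt "0 0 13 0 0 0 255" --pt "0 0 18 0 0 0 255" --pt "0 0 22 0 0 0 255" --pt "0 0 25 0 0 0 255" --pt "0 0 27 0 0 0 255" --pt "0 0 28 0 0 0 255" --pt "0 0 28 0 0 0 255"

```text
time_s: 17.98
eef_pos: [0.4351, 0.0217, -0.0113]
eef_rot: [-0.043, 0.706, -0.043, -0.706]
wrist_force: [-0.0, 0.2, -1.1]
opening: 0.149
```

```bash
python3 dish.py .05 .572 .002; python3 - <<'E'
from h import *
rgb,d,K,D,T=cam("scene")
a,b,c,e=200,150,340,270
cv2.imwrite("pics/s7.png",cv2.resize(rgb[b:e,a:c,::-1],None,fx=5,fy=5,interpolation=cv2.INTER_CUBIC))
E
```

```text
17.975 [ 0.4351  0.0217 -0.0113] [-0.   0.2 -1.1] 0.149
scene dish 443 circle 0.5741 0.0073 0.0489 z [0.0344 0.0398 0.0479] slopes [-0.003 -0.002]
scene ball 77 [0.5705 0.0144 0.0577] zmax 0.0711
top dish 371 circle 0.5797 0.0034 0.0522 z [0.0257 0.0382 0.0496] slopes [-0.089  0.062]
top ball 47 [0.5714 0.0052 0.0615] zmax 0.0709
```

View pics/s7.png

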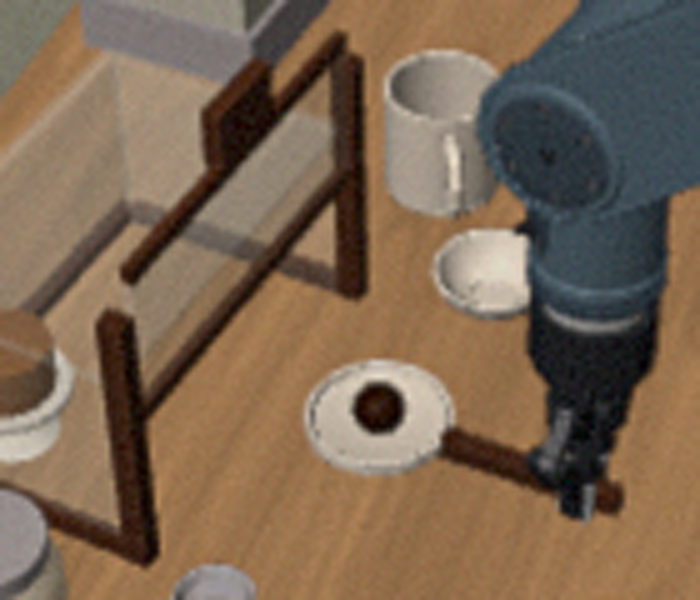

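The dish is out and level, with the truffle in the middle (380,408). Raise it 115 mm gently.

>>> step_arm --pt "-1 0 0 0 0 0 255" --pt "-3 0 0 0 0 0 255" --pt "-7 0 0 0 0 0 255" --pt "-13 0 0 0 0 0 255" --pt "-21 0 0 0 0 0 255" --pt "-29 0 0 0 0 0 255" --pt "-37 0 0 0 0 0 255" --pt "-45 0 0 0 0 0 255" --pt "-53 0 0 0 0 0 255" --pt "-61 0 0 0 0 0 255"

```text
time_s: 19.38
eef_pos: [0.435, 0.0217, 0.0503]
eef_rot: [-0.043, 0.706, -0.043, -0.706]
wrist_force: [0.7, 1.4, -1.2]
opening: 0.153
```

>>> step_arm --pt "-8 0 0 0 0 0 255" --pt "-16 0 0 0 0 0 255" --pt "-24 0 0 0 0 0 255" --pt "-32 0 0 0 0 0 255" --pt "-40 0 0 0 0 0 255" --pt "-46 0 0 0 0 0 255" --pt "-51 0 0 0 0 0 255" --pt "-54 0 0 0 0 0 255" --pt "-55 0 0 0 0 0 255" --pt "-55 0 0 0 0 0 255"

```text
time_s: 20.62
eef_pos: [0.4349, 0.0217, 0.1046]
eef_rot: [0.043, -0.706, 0.043, 0.706]
wrist_force: [0.0, 0.8, -1.9]
opening: 0.147
```

```bash
python3 dish.py .165 .572 .002; python3 go.py .435 .0217 .105 -8.1
```

```text
20.625 [0.4349 0.0217 0.1046] [ 0.   0.8 -1.9] 0.147
scene dish 461 circle 0.5632 0.0095 0.0569 z [0.1505 0.1558 0.1635] slopes [-0.011 -0.006]
scene ball 88 [0.5703 0.0146 0.1732] zmax 0.1837
top dish 373 circle 0.5721 0.0065 0.0471 z [0.1469 0.1544 0.1633] slopes [0.018 0.003]
top ball 56 [0.5719 0.0053 0.175 ] zmax 0.1876
t 20.725 pos [0.4348 0.0217 0.1045] F [ 0.8 -0.3 -2.1] open 0.151
[[-0.    -0.123 -0.992]
 [ 0.    -0.992  0.123]
 [-1.    -0.     0.   ]]
shift [-0.5  0.  -0.2] yaw -97.04 rx -88.94 q [-0.22 -0.03  2.03  0.    1.14  1.47]
```

Level and centred. Now the quarter turn, with a slow ramp.

>>> step_arm --pt "0 0 0 -0.5 0 0 255" --pt "0 0 0 -1.5 0 0 255" --pt "0 0 0 -3 0 0 255" --pt "0 0 0 -5.5 0 0 255" --pt "0 0 0 -9 0 0 255" --pt "0 0 0 -13 0 0 255" --pt "0 0 0 -17 0 0 255" --pt "0 0 0 -21 0 0 255" --pt "0 0 0 -25 0 0 255" --pt "0 0 0 -29 0 0 255"

```text
time_s: 21.98
eef_pos: [0.435, 0.0217, 0.1047]
eef_rot: [0.136, 0.694, 0.136, -0.694]
wrist_force: [0.5, 0.4, -1.1]
opening: 0.155
```

>>> step_arm --pt "0 0 0 -4 0 0 255" --pt "0 0 0 -8 0 0 255" --pt "0 0 0 -12 0 0 255" --pt "0 0 0 -16 0 0 255" --pt "0 0 0 -20 0 0 255" --pt "0 0 0 -24 0 0 255" --pt "0 0 0 -28 0 0 255" --pt "0 0 0 -32 0 0 255" --pt "0 0 0 -36 0 0 255" --pt "0 0 0 -40 0 0 255"

```text
time_s: 23.22
eef_pos: [0.4351, 0.0216, 0.1047]
eef_rot: [0.365, 0.606, 0.365, -0.606]
wrist_force: [-0.3, -0.6, -2.8]
opening: 0.147
```

>>> step_arm --pt "0 0 0 -4 0 0 255" --pt "0 0 0 -8 0 0 255" --pt "0 0 0 -11.5 0 0 255" --pt "0 0 0 -14.5 0 0 255" --pt "0 0 0 -17 0 0 255" --pt "0 0 0 -18.7 0 0 255" --pt "0 0 0 -19.7 0 0 255" --pt "0 0 0 -20 0 0 255" --pt "0 0 0 -20 0 0 255" --pt "0 0 0 -20 0 0 255"

```text
time_s: 24.48
eef_pos: [0.435, 0.0217, 0.1047]
eef_rot: [-0.464, -0.534, -0.464, 0.534]
wrist_force: [-0.5, -0.2, -2.6]
opening: 0.15
```

```bash
python3 dish.py .165 .455 .158; python3 go.py .435 .0217 .105 -8.1; python3 - <<'E'
from h import *
rgb,d,K,D,T=cam("scene")
a,b,c,e=170,130,370,280
cv2.imwrite("pics/s8.png",cv2.resize(rgb[b:e,a:c,::-1],None,fx=4,fy=4,interpolation=cv2.INTER_CUBIC))
E
```

```text
24.475 [0.435  0.0217 0.1047] [-0.5 -0.2 -2.6] 0.15
scene dish 630 circle 0.4547 0.1623 0.049 z [0.1507 0.1557 0.1632] slopes [ 0.002 -0.008]
scene ball 113 [0.4529 0.1685 0.1737] zmax 0.1847
top dish 434 circle 0.4541 0.1617 0.0469 z [0.1469 0.1548 0.1644] slopes [0.014 0.008]
top ball 58 [0.454  0.1586 0.177 ] zmax 0.1935
t 24.575 pos [0.435  0.0217 0.1047] F [-0.6 -0.2 -1.7] open 0.149
[[ 0.    0.99 -0.14]
 [ 0.   -0.14 -0.99]
 [-1.    0.   -0.  ]]
shift [-0.3  0.   0. ] yaw -8.05 rx 0.05 q [-0.22 -0.03  2.03  0.    1.14 -0.08]
```

View pics/s8.png

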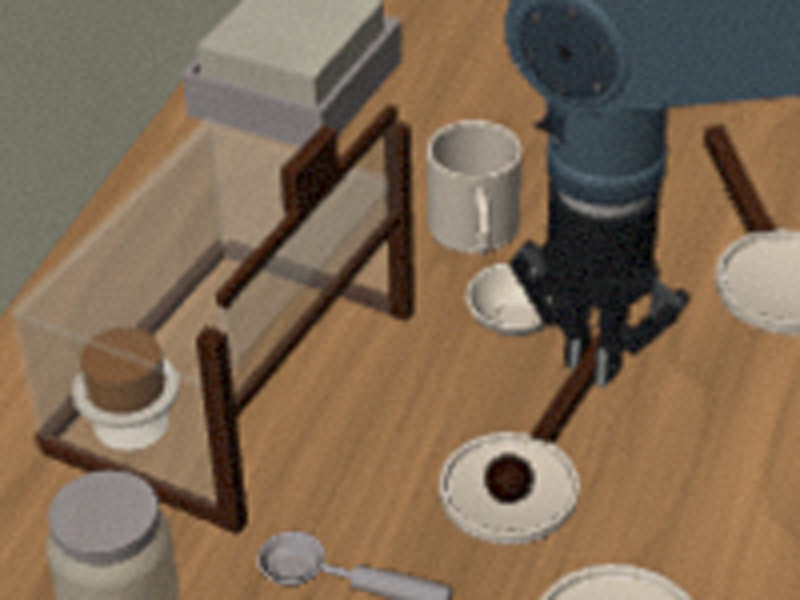

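The dish (510,485) is level with the truffle in its middle, and the handle points towards the mug parallel to the hood's front. The sash is still up, so I'll hand in.

```bash
python3 -c "
from bench import ctrl
o=ctrl.get_obs(); print(abs(o['dq']).max(),o['opening']); print(ctrl.hand_in())"
```

```text
0.0020525942582193665 0.1525145112814134
the job is handed in; nothing more can be done
None
```

I raised the sash and left it up, then drew the dish out, lifted it, turned it a quarter turn and handed the job in with the gripper holding it still. The hand-in gives no verdict, so these are my own last checks:

- **Sash:** it measured about 79 mm up at the lift. The last picture shows it still up.
- **Dish height and position:** its underside is about 143 mm above the table. Its centre is roughly 0.2 m in front of the hood.
- **Dish attitude:** it is level within about 0.02 rad. The handle points towards the mug (right side), within about 1° of parallel to the hood's front.
- **Truffle:** the top view puts it about 3 mm from the dish's middle. The scene view gave about 6 mm, but it mostly sees the side of the ball facing the camera.
- **Grip:** the opening is steady at 0.15, which matches the 14 mm handle, and the joints are still.
- **Bystanders:** the mug, bowl, spoon and jar look unmoved in the last picture. I did not measure any of them, and the coffee jar, creamer and sticks were outside that crop.

**Disagreement:** the fingertips sit about 40 mm farther back along the tool than the reported TCP says. Because of this the first grasp on the sash handle closed on nothing, just above it. I measured the offset from the depth image, allowed for it, and both later grasps held.

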